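# Swap trays on the welding bench

### The arm

A 6-joint arm with a two-finger parallel gripper is mounted at the origin on the work surface. World frame = base frame: x ahead of the robot, y to its left, z up, the work surface at z = 0. Lengths are in m, angles in rad, forces in N, time in s.
With the tool pointing down it reaches from about 0.325 to 0.75 m from the base axis. Payload 7.6 kg.
Tool frame: the origin (TCP) lies at the very end of the fingers, on their centre line; the grasp point (between the pads) lies 19 mm behind it (arm.grasp_offset is the distance from the TCP to the grasp point, in m); z points along the fingers, y is the direction in which the jaws open and shut (so a half turn about z gives the same grasp; the last joint's range is limited). The gripper opens to 85 mm and grips with 20 to 120 N. Pads are 22 mm wide; open, the fingers measure 114 mm over their backs; the gripper's body (76 mm by 85 mm) begins 54 mm behind the grasp point. The pads swing forward as they close: fully open they stand 13 mm farther back than shut.
Start: joints at [-0.07, 0.052, 1.401, -0, 1.689, -0.07], TCP at [0.525, 0, 0.231] pointing down, gripper open.
Joint ranges: [-2.9, 2.9], [-0.91, 2.17], [0.12, 2.37], [-1.06, 4.2], [0.26, 2.73], [-2.93, 2.93]. Speed limits (rad/s): [2.57, 2.57, 3.01, 3.14, 3.14, 3.14].

### API

Orientations are given as a unit quaternion [w, x, y, z].
In Python, from plant import arm gives the robot as it stands.
- The arm moves only by the tool play_rows, never from a script. Its argument "deltas" is one flat list of numbers, 7 for each row, row after row: the turn, a rotation vector about the tool's x, y, z in rad, then the shift along the tool's x, y, z in cm, then the closure, from -1 (fully open) to 1 (shut). A call has 1 to 10 rows; each row is the pose to reach, as a shift and turn from the pose commanded when the call began, along the tool's axes at that moment; what a row does not reach only later rows make up. A row lasts 1/10 s, in which the tool goes at most 50 mm and 8.59 degrees, less where a joint would pass 70% of its speed; a pose out of reach is approached as far as the arm can. A call with a gripper value outside its range is refused whole. The fingers move at their own pace and stop on an object; "squeeze" is the grip in N (left out, the last holds). Time passes only in rows, so rows that repeat a pose let the fingers close. It gives the time, the measured TCP pose, the force and the opening at its end, in the units of the state.
- arm.get_state(): the state, without advancing time (a new reading comes with each control period).
- arm.snapshot(name): name is "scene" or "side" or "wrist"; returns a dict with "pixels" (480x640x3 uint8, red, green, blue), "depth" (480x640 float32, m along the optical axis (not along the pixel's ray), 0 where there is no reading), "fx", "fy", "cx", "cy" (pixels), "rvec" (rotation vector, rad) and "tvec" (3), from world to camera coordinates, as OpenCV has them; the wrist camera has in their place "tool_from_camera" (4x4, takes a point from camera to tool coordinates, whose origin is the TCP and whose axes are the flange's). Camera axes: x right, y down, z forward; pixel columns grow to the right and rows downward; lengths in m; the calibration is good to about 2 mm. A picture is of the moment at which its call begins: read the wrist's pose just before it.
- arm.job_done(): hands the job in, once; it reports no verdict.
The state is a dict: "t": time; "joint_pos": joint angles; "dq": joint speeds; "joint_torque": joint torques, N m; "tcp_pos": TCP position; "ee_rot": TCP orientation; "force": force on the tool from outside, world axes, zero at the start; "moment": the same for the moment, N m; "grip_width": finger opening in m.
Only numpy, scipy, OpenCV 4.12 (cv2) and the standard library are available. Lean on these libraries where they do the work, as an engineer would, in place of code of your own. Each camera call takes 0.05 s, during which the arm holds its last target. There are 200 camera calls.

### The job

Two bench drawers stand on the welding bench. First push the yellow tray, which was left open, fully home with a fingertip; then hook a fingertip behind the raised lip of the blue tray and draw it out towards you all the way to its stop, and let go. Do not pinch or force the trays, lift nothing out of them, and leave the other things on the bench alone.

Things in the scene. Friction and masses are not known exactly. Their poses are not given: they have to be found in the camera images.
- blue_unit: dark steel housing of the blue tray, fixed to the bench: an open-topped, open-fronted channel 210 (x) x 140 (y) x 48 mm high, back wall 52 mm high. Origin: centre of its underside, on the bench. Its own -x axis is the direction in which the tray comes out (roughly towards the robot); the tray runs on rails along that axis only and cannot be lifted.
- yellow_unit: the same housing for the yellow tray, same size and axes. Which drawer stands on the left and which on the right changes.
- blue_lip (a point): middle of the top edge of the blue tray's front lip, on its rear face (the face to hook behind). Axes as the housing's: +x into the housing, y along the lip, z up. The lip is the tray's front wall: an upright plate 6 mm thick (front face 6 mm towards -x), 116 mm wide, top edge 70 mm above the bench.
- blue_pocket (a point): centre of the floor of the empty fingertip pocket behind the blue lip, moves with the tray. The pocket is open above, 65 mm long in x from the lip to a cross wall, 108 mm wide; its floor is 13 mm, the cross wall 38 mm and the tray's side walls 45 mm above the bench. Axes as the housing's.
- yellow_lip (a point): middle of the top edge of the yellow tray's front lip, on its rear face; the yellow tray has the same shape, sizes and axes as the blue one.
- blue_tray (a joint): how far the blue tray is out, m: 0 = fully home (lip at the front of the housing), 0.13 = fully out at its stop; it starts nearly home. It slides with about 2 N of friction plus a light drag, no spring and no latch, and stays where it is left.
- yellow_tray (a joint): how far the yellow tray is out, same meaning and feel; it starts 0.06 to 0.115 out.
- offcut: short white square tube, 30 x 30 mm, 55 mm long, lying loose in the blue tray behind the cross wall; it rides along with the tray. Origin: centre of its underside.
- discs: black stack of cutting discs, 60 mm across and 12 mm thick, lying loose in the yellow tray behind the cross wall. Origin: centre of its underside.
- tube_block: bystander: dark square steel tube, 40 x 40 mm, standing upright 60 mm high on the bench between the drawers. Origin: centre of its underside.
- clamp: bystander: small steel C-clamp lying on the bench to the right of the drawers, about 85 x 80 mm, 18 mm high. Origin: near its middle, at the bench.
- wire_brush: bystander: wire brush lying on the bench to the left of the drawers, 220 mm long (along its x), 28 mm wide, 36 mm high. Origin: its middle, at the bench.
Not all that is in view belongs to the job. What is meant by the offcut is not orange, and is the larger of those in its own colour. There is more than one size of the discs; the job needs the larger.

How it is judged:
On the way, in this order (a step that is already met when the one before it is completed fails the run):
1. the yellow tray is pushed fully home (value of joint yellow_tray below 0.007 m), for 0.2 s.
2. then the blue tray is drawn out to its stop (value of joint blue_tray above 0.122 m), for 0.2 s.
At the end, for the whole second after the job is handed in: The yellow tray is home (within 7 mm), the blue tray is out at its stop (within 8 mm) and at rest, the offcut and the discs still lie in their trays, and the tube block, clamp and wire brush are within 20 mm of where they stood (value of joint yellow_tray below 0.007 m and value of joint blue_tray above 0.122 m and velocity of joint blue_tray between -0.01 and 0.01 m/s and x of offcut in the frame of blue_lip between 0.065 and 0.2 m and x of discs in the frame of yellow_lip between 0.065 and 0.2 m and height (world z) of each of offcut, discs below 0.03 m and distance of each of tube_block, clamp, wire_brush from where it was at the start of the episode below 0.02 m); the robot touches nothing.
It fails at once if the offcut or the discs are lifted (height (world z) of any of offcut, discs above 0.04 m).
It fails at once if a bystander is moved by more than 20 mm (distance of any of tube_block, clamp, wire_brush from where it was at the start of the episode above 0.02 m).
It fails at once if a tray is forced with more than 60 N (contact force between the fingers and blue_tray above 60 N or contact force between the fingers and yellow_tray above 60 N).
It fails at once if a lip is pinched: pressed on its front and its rear face at once, over 10 N each ((contact force between the fingers and blue_lip_front above 10 N and contact force between the fingers and blue_lip_rear above 10 N) or (contact force between the fingers and yellow_lip_front above 10 N and contact force between the fingers and yellow_lip_rear above 10 N)).
It also fails if it takes over 51 s, if anything falls off the work surface, if the arm or the gripper's body presses on something with over 40 N, if the wrist force passes 120 N, or if a joint passes its speed limit or range.

## Working session

There is one attempt and no reset: what is moved stays moved. The work goes in short steps, Python scripts to look and compute and a tool call to move; the robot and the scene stay as the last step left them, time stands still between calls to the robot, and variables do not carry over. Pictures are saved under pics/ and viewed, on a budget of 10 in all, crops included, one or two more only if the job needs it, and the job is handed in when it is done.

Besides the shell and the picture viewer there is one more tool, called after ">>>" by a JSON object that holds its "method" and its "body", one argument or row to a line. play_rows: Moves the arm, as the interface text tells. Its arguments: {"type":"object","properties":{"deltas":{"type":"array","items":{"type":"number"}},"squeeze":{"type":"number"}},"required":["deltas"]}

```bash
mkdir -p pics; cat > h.py <<'E'
import numpy as np, cv2
from plant import arm
def snap(n):
    s=arm.get_state(); d=arm.snapshot(n); 
    if n=="wrist":
        w,x,y,z=s["ee_rot"]; from scipy.spatial.transform import Rotation as R
        T=np.eye(4);T[:3,:3]=R.from_quat([x,y,z,w]).as_matrix();T[:3,3]=s["tcp_pos"]
        d["T"]=T@np.array(d["tool_from_camera"])
    else:
        R=cv2.Rodrigues(np.array(d["rvec"],float))[0];T=np.eye(4);T[:3,:3]=R.T;T[:3,3]=-R.T@np.array(d["tvec"],float).ravel();d["T"]=T
    return d
def cloud(d):
    v,u=np.mgrid[:480,:640];z=d["depth"]
    p=np.stack([(u-d["cx"])/d["fx"]*z,(v-d["cy"])/d["fy"]*z,z],-1)
    p=p@d["T"][:3,:3].T+d["T"][:3,3]; p[z<=0]=np.nan
    return p
def ray(d,u,v,h):
    r=d["T"][:3,:3]@np.array([(u-d["cx"])/d["fx"],(v-d["cy"])/d["fy"],1]);o=d["T"][:3,3]
    return o+r*(h-o[2])/r[2]
def save(n,img): cv2.imwrite("pics/"+n,np.ascontiguousarray(img[...,::-1]))
E
python3 - <<'E'
from h import *
print(arm.get_state())
import pickle
for n in("scene","side","wrist"):
    d=snap(n);save(n+"0.png",d["pixels"]);pickle.dump(d,open(n+"0.pkl","wb"));print(n,d["T"][:3].round(3).tolist(),d["fx"],(d["depth"]>0).mean())
E
```

```text
{'t': 0.0, 'joint_pos': array([-7.02774296e-02,  5.28452877e-02,  1.40172529e+00, -1.71670095e-05,
        1.68863968e+00, -7.02883039e-02]), 'dq': array([ 0.00092264, -0.00030806, -0.00024883,  0.00154985, -0.00068409,
        0.00039827]), 'joint_torque': array([ 8.02730119e-04, -3.81666934e+01, -3.60182977e+01,  8.43031398e-05,
        6.19437444e-03, -2.66336252e-05]), 'tcp_pos': array([5.24688344e-01, 5.19468087e-05, 2.30467699e-01]), 'ee_rot': array([-6.05069814e-04,  7.07103414e-01,  7.07109686e-01, -5.36771256e-04]), 'force': array([ 0.75673183,  0.0546383 , -0.6252234 ]), 'moment': array([ 0.03174306,  0.01737126, -0.02014287]), 'grip_width': 0.0853496646687836}
scene [[-0.6, 0.555, -0.577, 1.099], [0.8, 0.425, -0.423, 0.36], [0.01, -0.715, -0.699, 0.706]] 443.4960337614266 0.9961848958333334
side [[0.978, -0.106, 0.179, 0.355], [-0.208, -0.557, 0.804, -1.116], [0.015, -0.824, -0.567, 0.839]] 561.1022224223497 0.9961393229166666
wrist [[1.0, 0.0, -0.001, 0.525], [-0.0, -0.957, -0.291, 0.075], [-0.001, 0.291, -0.957, 0.372]] 390.0977461622215 0.9959635416666667
```

View pics/scene0.png

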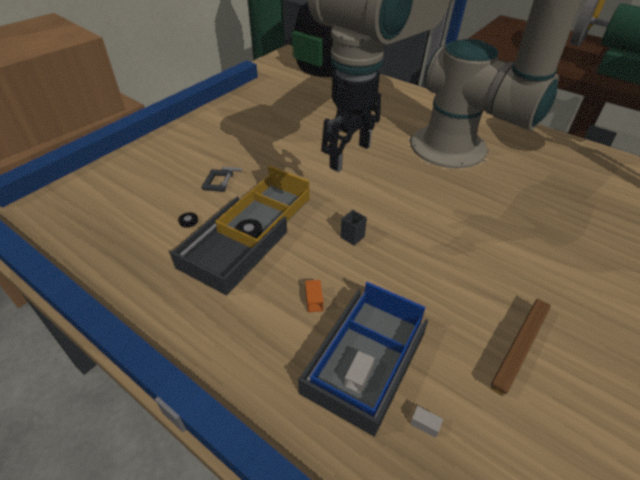

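View pics/side0.png

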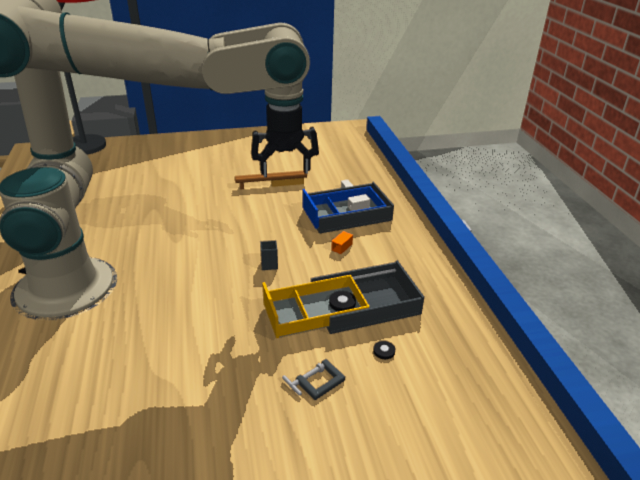

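The scene view shows:
- **Yellow tray:** out, lip at about (283,185), in its housing on the robot's right.
- **Blue tray:** nearly home, lip at about (395,300), on the left.
- **Tube block:** (353,227), between the drawers.
- **Brush:** (522,345).
- **Clamp:** (217,180).

Offcut candidates are orange (314,295), white in the blue tray (360,370) and white on the bench (427,420). The one in the tray fits, being white and the larger. Disc candidates are (250,230) in the yellow tray and (188,219) on the bench. The one in the tray is larger. Neither needs touching.

Next I measure the lips.

```bash
python3 - <<'E'
from h import *
import pickle
for n in("scene","side"):
    d=pickle.load(open(n+"0.pkl","rb"));P=cloud(d);hsv=cv2.cvtColor(d["pixels"],cv2.COLOR_RGB2HSV)
    ws=(P[...,0]>.3)&(P[...,0]<1)&(abs(P[...,1])<.5)
    for c,lo,hi in(("blue",(110,150,40),(125,255,255)),("yellow",(20,190,60),(28,255,255))):
        m=(cv2.inRange(hsv,lo,hi)>0)&ws&(P[...,2]>.03)&(P[...,2]<.085)
        k,l,st,_=cv2.connectedComponentsWithStats(m.astype(np.uint8));
        # tray walls: direction from minAreaRect, lip = points above .055
        Q=P[m]; t=Q[Q[:,2]>.052]; 
        # keep the main cluster
        t=t[np.linalg.norm(t[:,:2]-np.median(t[:,:2],0),axis=1)<.09]
        r=cv2.minAreaRect(t[:,:2].astype(np.float32)*1000)
        q=Q[np.linalg.norm(Q[:,:2]-np.median(t[:,:2],0),axis=1)<.26]
        r2=cv2.minAreaRect(q[:,:2].astype(np.float32)*1000)
        top=t[t[:,2]>.066]; 
        a=cv2.fitLine(top[:,:2].astype(np.float32),cv2.DIST_L2,0,0.01,0.01).ravel()
        print(n,c,len(Q),len(t),"lip rect",np.round(r[0]),np.round(r[1]),round(r[2],1),"zmax",np.nanpercentile(t[:,2],99).round(4),"tray rect",np.round(r2[0]),np.round(r2[1]),round(r2[2],1),"topline",a.round(3),len(top))
    # dark bystanders
    for nm,(x0,x1,y0,y1) in {"mid":(.4,.65,-.1,.12)}.items():
        m=(P[...,0]>x0)&(P[...,0]<x1)&(P[...,1]>y0)&(P[...,1]<y1)&(P[...,2]>.05)&(P[...,2]<.065)&(hsv[...,2]<90)
        if m.any(): print("block",P[m].min(0).round(3),P[m].max(0).round(3),m.sum())
E
```

```text
scene blue 1173 219 lip rect [618. 171.] [  5. 111.] 6.8 zmax 0.0717 tray rect [717. 184.] [205. 113.] 6.8 topline [ 0.123 -0.992  0.618  0.171] 83
scene yellow 321 57 lip rect [ 456. -215.] [  7. 103.] 5.0 zmax 0.0705 tray rect [ 554. -207.] [206. 114.] 5.8 topline [ 0.095 -0.995  0.456 -0.218] 13
block [ 0.458 -0.031  0.05 ] [0.627 0.12  0.065] 211
side blue 375 35 lip rect [617. 167.] [  8. 116.] 6.6 zmax 0.0733 tray rect [721. 182.] [221. 133.] 7.4 topline [ 0.141 -0.99   0.615  0.18 ] 12
side yellow 1406 189 lip rect [ 453. -218.] [  6. 119.] 5.9 zmax 0.0745 tray rect [ 556. -207.] [214. 133.] 6.2 topline [ 0.1   -0.995  0.453 -0.22 ] 125
block [ 0.459 -0.035  0.05 ] [0.631 0.119 0.064] 135
```

View pics/wrist0.png

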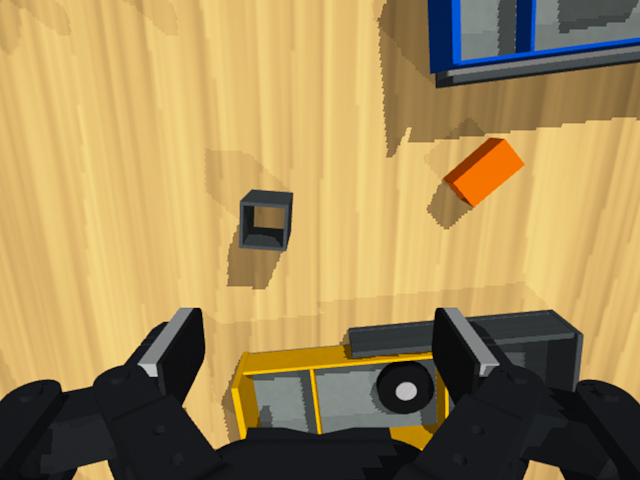

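Wrist view: tube block at (266,220), clear of both drawers, and yellow lip at (240,395). The lip heights of about 70 mm and widths of about 116 mm match the given sizes. Both drawers have a yaw of about +6 to 7°. I shut the fingers, turn to that yaw and go in front of the yellow lip, staying high.

>>> {"method": "play_rows", "body": {
  "deltas": [0, 0, -0.105, -22.3, -12.5, 0, 1, 0, 0, -0.105, -22.3, -12.5, 0, 1, 0, 0, -0.105, -22.3, -12.5, 0, 1, 0, 0, -0.105, -22.3, -12.5, 0, 1, 0, 0, -0.105, -22.3, -12.5, 0, 1, 0, 0, -0.105, -22.3, -12.5, 0, 1, 0, 0, -0.105, -22.3, -12.5, 0, 1, 0, 0, -0.105, -22.3, -12.5, 0, 1, 0, 0, -0.105, -22.3, -12.5, 0, 1, 0, 0, -0.105, -22.3, -12.5, 0, 1],
  "squeeze": 20
}}

```text
t: 1.15
tcp_pos: [0.4006, -0.222, 0.2312]
ee_rot: [-0.0, 0.668, 0.744, 0.0]
force: [0.9, -0.7, -0.0]
grip_width: -0.0001
```

```bash
python3 - <<'E'
from h import *
import pickle
s=arm.get_state();print(s["t"],s["tcp_pos"].round(4),s["ee_rot"].round(4),s["force"].round(1),s["grip_width"])
# housing extents along tray axis
for c,L,yaw in(("blue",(.618,.171),.119),("yellow",(.455,-.217),.102)):
    u=np.array([np.cos(yaw),np.sin(yaw)]);v=np.array([-u[1],u[0]])
    for n in("scene","side"):
        d=pickle.load(open(n+"0.pkl","rb"));P=cloud(d);hsv=cv2.cvtColor(d["pixels"],cv2.COLOR_RGB2HSV)
        q=P[...,:2]-np.array(L);a=q@u;b=q@v
        m=(abs(b)<.08)&(a>0)&(a<.36)&(P[...,2]>.035)&(P[...,2]<.056)&(hsv[...,1]<110)&(hsv[...,2]<110)
        print(c,n,m.sum(),"along",np.percentile(a[m],[1,5,95,99]).round(3),"across",np.percentile(b[m],[1,99]).round(3))
d=snap("side");save("side1.png",d["pixels"][150:400,150:480])
E
```

```text
1.15 [ 0.4006 -0.222   0.2312] [-1.000e-04  6.682e-01  7.440e-01  1.000e-04] [ 0.9 -0.7 -0. ] -7.380066347247912e-05
blue scene 1913 along [0.005 0.024 0.219 0.328] across [-0.07  0.07]
blue side 633 along [0.007 0.02  0.215 0.217] across [-0.075  0.071]
yellow scene 1337 along [0.114 0.129 0.325 0.325] across [-0.071  0.07 ]
yellow side 1181 along [0.112 0.123 0.321 0.324] across [-0.073  0.067]
```

Housing fronts measure about 0.112 m (yellow) and 0.007 m (blue) behind the lips. So the yellow tray is about 0.105 m out and the blue nearly home. I go down in front of the yellow lip, then approach.

>>> {"method": "play_rows", "body": {
  "deltas": [0, 0, 0, 0, 0, 4, 1, 0, 0, 0, 0, 0, 8, 1, 0, 0, 0, 0, 0, 12, 1, 0, 0, 0, 0, 0, 15, 1, 0, 0, 0, 0, 0, 17.5, 1, 0, 0, 0, 0, 0, 18.6, 1, 0, 0, 0, 0, 0, 18.6, 1, 0, 0, 0, 0, 0, 18.6, 1]
}}

```text
t: 2.0
tcp_pos: [0.4008, -0.2232, 0.0465]
ee_rot: [0.001, 0.669, 0.743, 0.0]
force: [-0.8, 0.2, 0.1]
grip_width: -0.0001
```

```bash
python3 - <<'E'
from h import *
s=arm.get_state();print(s["t"],s["tcp_pos"].round(4),s["force"].round(1))
d=snap("side");save("side2.png",cv2.resize(d["pixels"][150:410,180:480],None,fx=2,fy=2))
E
```

```text
2.0 [ 0.4008 -0.2232  0.0465] [-0.8  0.2  0.1]
```

View pics/side2.png

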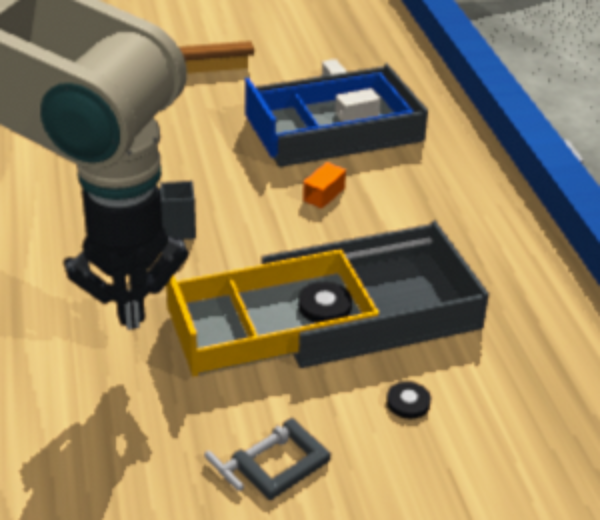

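The enlarged side view shows the shut fingertip at (132,320), clear in front of the yellow lip at (175,290). The clamp at (270,460) and the tube block at (178,210) are well clear. I push gently.

>>> {"method": "play_rows", "body": {
  "deltas": [0, 0, 0, 0, 1, 0, 1, 0, 0, 0, 0, 2, 0, 1, 0, 0, 0, 0, 2.5, 0, 1, 0, 0, 0, 0, 3, 0, 1, 0, 0, 0, 0, 3.5, 0, 1, 0, 0, 0, 0, 4, 0, 1, 0, 0, 0, 0, 4.5, 0, 1, 0, 0, 0, 0, 5, 0, 1, 0, 0, 0, 0, 5.5, 0, 1, 0, 0, 0, 0, 6, 0, 1]
}}

```text
t: 3.05
tcp_pos: [0.46, -0.2167, 0.0452]
ee_rot: [-0.0, 0.669, 0.743, -0.0]
force: [-2.0, -0.5, 0.1]
grip_width: 0.0001
```

>>> {"method": "play_rows", "body": {
  "deltas": [0, 0, 0, 0, 0.6, 0, 1, 0, 0, 0, 0, 1.2, 0, 1, 0, 0, 0, 0, 1.8, 0, 1, 0, 0, 0, 0, 2.4, 0, 1, 0, 0, 0, 0, 3, 0, 1, 0, 0, 0, 0, 3.6, 0, 1, 0, 0, 0, 0, 4.2, 0, 1, 0, 0, 0, 0, 4.8, 0, 1, 0, 0, 0, 0, 5.4, 0, 1, 0, 0, 0, 0, 5.8, 0, 1]
}}

```text
t: 4.05
tcp_pos: [0.518, -0.2106, 0.0453]
ee_rot: [0.0, 0.669, 0.743, 0.0]
force: [-2.3, -1.6, -0.9]
grip_width: -0.0001
```

```bash
cat > lip.py <<'E'
from h import *
def yel(n="side",lo=(20,190,60),hi=(28,255,255),c0=(.455,-.217),yaw=.102):
    d=snap(n);P=cloud(d);hsv=cv2.cvtColor(d["pixels"],cv2.COLOR_RGB2HSV)
    u=np.array([np.cos(yaw),np.sin(yaw)]);v=np.array([-u[1],u[0]]);q=P[...,:2]-np.array(c0);a=q@u;b=q@v
    m=(cv2.inRange(hsv,lo,hi)>0)&(abs(b)<.065)&(a>-.2)&(a<.3)&(P[...,2]>.056)&(P[...,2]<.08)
    print(n,"lip along",m.sum(),np.percentile(a[m],[5,50,95]).round(4))
    return d
E
python3 - <<'E'
from lip import *
s=arm.get_state();print(s["t"],s["tcp_pos"].round(4),s["force"].round(1))
d=yel();yel("scene");save("side3.png",cv2.resize(d["pixels"][150:410,180:480],None,fx=2,fy=2))
E
```

```text
4.05 [ 0.518  -0.2106  0.0453] [-2.3 -1.6 -0.9]
side lip along 102 [0.0768 0.0782 0.0822]
scene lip along 60 [0.0806 0.0825 0.0844]
```

The lip has moved about 80 mm, and the light resistance of about 2 N agrees with the sliding friction. About 28 mm remain, so I slow down near the end.

>>> {"method": "play_rows", "body": {
  "deltas": [0, 0, 0, 0, 0.5, 0, 1, 0, 0, 0, 0, 1, 0, 1, 0, 0, 0, 0, 1.3, 0, 1, 0, 0, 0, 0, 1.6, 0, 1, 0, 0, 0, 0, 1.8, 0, 1, 0, 0, 0, 0, 1.9, 0, 1, 0, 0, 0, 0, 2, 0, 1, 0, 0, 0, 0, 2.1, 0, 1, 0, 0, 0, 0, 2.2, 0, 1]
}}

```text
t: 5.05
tcp_pos: [0.5393, -0.2083, 0.0454]
ee_rot: [0.0, 0.669, 0.743, 0.0]
force: [-3.1, 0.4, 1.5]
grip_width: 0.0003
```

>>> {"method": "play_rows", "body": {
  "deltas": [0, 0, 0, 0, 0.1, 0, 1, 0, 0, 0, 0, 0.2, 0, 1, 0, 0, 0, 0, 0.3, 0, 1, 0, 0, 0, 0, 0.3, 0, 1]
}}

```text
t: 5.45
tcp_pos: [0.5424, -0.208, 0.0453]
ee_rot: [0.0, 0.669, 0.743, 0.0]
force: [-0.7, 0.7, 0.3]
grip_width: 0.0002
```

>>> {"method": "play_rows", "body": {
  "deltas": [0, 0, 0, 0, 0.1, 0, 1, 0, 0, 0, 0, 0.2, 0, 1, 0, 0, 0, 0, 0.3, 0, 1, 0, 0, 0, 0, 0.3, 0, 1]
}}

```text
t: 5.85
tcp_pos: [0.5454, -0.2077, 0.0453]
ee_rot: [0.0, 0.669, 0.743, 0.0]
force: [-1.2, -0.1, -0.1]
grip_width: 0.0001
```

```bash
python3 - <<'E'
from lip import *
s=arm.get_state();print(s["t"],s["tcp_pos"].round(4),s["force"].round(1))
d=yel();yel("scene");save("side4.png",cv2.resize(d["pixels"][150:410,180:480],None,fx=2,fy=2))
E
```

```text
5.85 [ 0.5454 -0.2077  0.0453] [-1.2 -0.1 -0.1]
side lip along 105 [0.1044 0.106  0.11  ]
scene lip along 71 [0.1078 0.1097 0.1111]
```

View pics/side4.png

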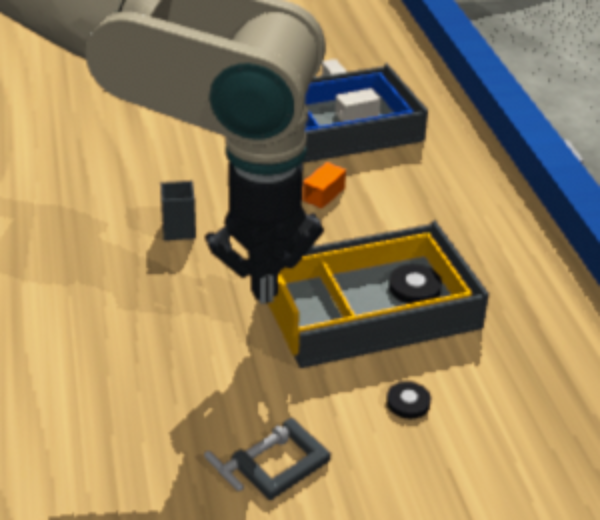

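The yellow lip at (285,310) is now about level with the housing front, and nothing else has moved. There is no end-stop force yet, so I creep on until it shows.

>>> {"method": "play_rows", "body": {
  "deltas": [0, 0, 0, 0, 0.1, 0, 1, 0, 0, 0, 0, 0.2, 0, 1, 0, 0, 0, 0, 0.3, 0, 1, 0, 0, 0, 0, 0.3, 0, 1]
}}

```text
t: 6.35
tcp_pos: [0.5484, -0.2074, 0.0453]
ee_rot: [0.0, 0.669, 0.743, 0.0]
force: [-1.5, -0.6, -0.1]
grip_width: -0.0
```

>>> {"method": "play_rows", "body": {
  "deltas": [0, 0, 0, 0, 0.1, 0, 1, 0, 0, 0, 0, 0.2, 0, 1, 0, 0, 0, 0, 0.2, 0, 1]
}}

```text
t: 6.65
tcp_pos: [0.5489, -0.2073, 0.0453]
ee_rot: [-0.001, 0.669, 0.743, -0.001]
force: [-9.7, -0.5, 5.7]
grip_width: 0.0001
```

The end stop is felt: 10 N, and the tip no longer advances. I hold briefly, then back off.

>>> {"method": "play_rows", "body": {
  "deltas": [0, 0, 0, 0, 0.1, 0, 1, 0, 0, 0, 0, 0.1, 0, 1, 0, 0, 0, 0, 0.1, 0, 1]
}}

```text
t: 6.95
tcp_pos: [0.5489, -0.2073, 0.0453]
ee_rot: [-0.002, 0.669, 0.743, -0.002]
force: [-16.3, 0.4, 8.4]
grip_width: -0.0003
```

>>> {"method": "play_rows", "body": {
  "deltas": [0, 0, 0, 0, -1, 0, 1, 0, 0, 0, 0, -3, 0, 1, 0, 0, 0, 0, -5, 0, 1, 0, 0, 0, 0, -5, 0, 1, 0, 0, 0, 0, -5, -5, 1, 0, 0, 0, 0, -5, -10, 1, 0, 0, 0, 0, -5, -12, 1, 0, 0, 0, 0, -5, -12, 1]
}}

```text
t: 7.75
tcp_pos: [0.5039, -0.213, 0.1702]
ee_rot: [0.004, 0.669, 0.743, 0.001]
force: [-0.1, 0.6, 1.0]
grip_width: -0.0001
```

```bash
python3 - <<'E'
from lip import *
s=arm.get_state();print(s["t"],s["tcp_pos"].round(4),s["ee_rot"].round(4),s["force"].round(1))
yel();yel("scene")
B=dict(lo=(110,150,40),hi=(125,255,255),c0=(.618,.171),yaw=.119);yel("scene",**B)
E
```

```text
7.75 [ 0.5039 -0.213   0.1702] [0.0045 0.6689 0.7433 0.0015] [-0.1  0.6  1. ]
side lip along 197 [0.1078 0.1093 0.1135]
scene lip along 64 [0.1117 0.1132 0.1147]
scene lip along 163 [-0.0011  0.0009  0.0025]
```

Yellow is home: the lip stopped about 111 mm in, which is the housing front. Next I go above the blue pocket at about (0.652, 0.175).

>>> {"method": "play_rows", "body": {
  "deltas": [0, 0, -0.014, 4, 2, -1, 1, 0, 0, -0.014, 8, 4, -1, 1, 0, 0, -0.014, 12, 6, -1, 1, 0, 0, -0.014, 16, 8, -1, 1, 0, 0, -0.014, 20, 10, -1, 1, 0, 0, -0.014, 24, 12, -1, 1, 0, 0, -0.014, 28, 14, -1, 1, 0, 0, -0.014, 32, 16, -1, 1, 0, 0, -0.014, 36, 18, -1, 1, 0, 0, -0.014, 37, 18.8, -1, 1]
}}

```text
t: 8.9
tcp_pos: [0.6492, 0.1799, 0.172]
ee_rot: [-0.002, 0.662, 0.749, -0.001]
force: [0.2, -0.5, 0.5]
grip_width: 0.0001
```

>>> {"method": "play_rows", "body": {
  "deltas": [0, 0, 0, 0, 0, 0, 1, 0, 0, 0, 0, 0, 0, 1, 0, 0, 0, 0, 0, 0, 1]
}}

```text
t: 9.2
tcp_pos: [0.6493, 0.1741, 0.1746]
ee_rot: [-0.0, 0.664, 0.747, -0.001]
force: [-0.2, 0.4, -0.2]
grip_width: 0.0
```

```bash
python3 - <<'E'
from lip import *
s=arm.get_state();print(s["t"],s["tcp_pos"].round(4),s["ee_rot"].round(4),s["force"].round(1))
B=dict(lo=(110,150,40),hi=(125,255,255),c0=(.618,.171),yaw=.119)
yel("side",**B);d=yel("wrist",**B);save("wrist5.png",d["pixels"])
E
```

```text
9.2 [0.6493 0.1741 0.1746] [-3.000e-04  6.643e-01  7.475e-01 -6.000e-04] [-0.2  0.4 -0.2]
side lip along 26 [-0.0055 -0.0021  0.0015]
wrist lip along 12 [-0.0041 -0.0038  0.0021]
```

View pics/wrist5.png

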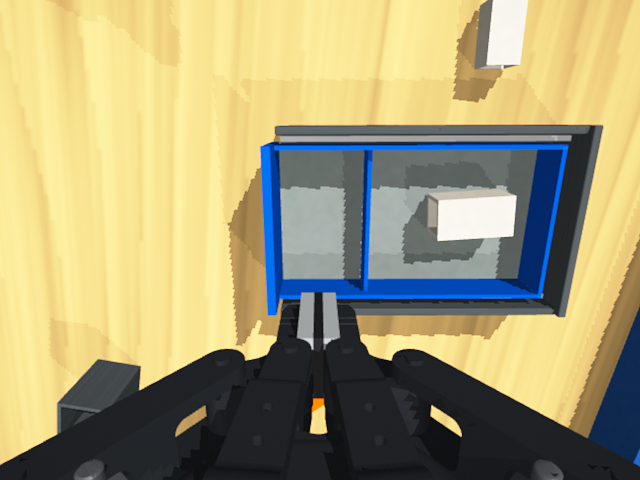

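The fingertip at (318,300) lies midway between the lip (272) and the cross wall (367). The offcut in the tray (475,215) is the larger white piece. I go down into the pocket.

>>> {"method": "play_rows", "body": {
  "deltas": [0, 0, 0, 0, 0, 3, 1, 0, 0, 0, 0, 0, 6, 1, 0, 0, 0, 0, 0, 8, 1, 0, 0, 0, 0, 0, 10, 1, 0, 0, 0, 0, 0, 11.5, 1, 0, 0, 0, 0, 0, 12.5, 1, 0, 0, 0, 0, 0, 13.3, 1, 0, 0, 0, 0, 0, 13.3, 1, 0, 0, 0, 0, 0, 13.3, 1]
}}

```text
t: 10.2
tcp_pos: [0.65, 0.1754, 0.0431]
ee_rot: [0.0, 0.664, 0.748, 0.0]
force: [0.0, 1.0, -0.4]
grip_width: -0.0001
```

```bash
python3 - <<'E'
from lip import *
s=arm.get_state();print(s["t"],s["tcp_pos"].round(4),s["ee_rot"].round(4),s["force"].round(1))
d=snap("scene");save("scene6.png",cv2.resize(d["pixels"][200:440,250:500],None,fx=2,fy=2))
E
```

```text
10.2 [0.65   0.1754 0.0431] [4.000e-04 6.638e-01 7.479e-01 5.000e-04] [ 0.   1.  -0.4]
```

View pics/scene6.png

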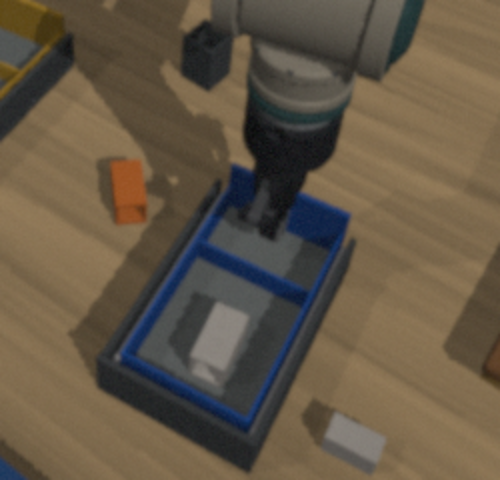

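The fingertip at (270,230) is inside the pocket behind the lip, touching nothing. I draw gently.

>>> {"method": "play_rows", "body": {
  "deltas": [0, 0, 0, 0, -0.5, 0, 1, 0, 0, 0, 0, -1, 0, 1, 0, 0, 0, 0, -1.4, 0, 1, 0, 0, 0, 0, -1.8, 0, 1, 0, 0, 0, 0, -2.3, 0, 1, 0, 0, 0, 0, -2.8, 0, 1, 0, 0, 0, 0, -3.4, 0, 1, 0, 0, 0, 0, -4, 0, 1, 0, 0, 0, 0, -4.6, 0, 1, 0, 0, 0, 0, -5.2, 0, 1]
}}

```text
t: 11.25
tcp_pos: [0.5977, 0.1691, 0.0426]
ee_rot: [0.0, 0.664, 0.748, 0.0]
force: [3.3, 1.0, 1.1]
grip_width: 0.0002
```

>>> {"method": "play_rows", "body": {
  "deltas": [0, 0, 0, 0, -0.6, 0, 1, 0, 0, 0, 0, -1.2, 0, 1, 0, 0, 0, 0, -1.8, 0, 1, 0, 0, 0, 0, -2.4, 0, 1, 0, 0, 0, 0, -3, 0, 1, 0, 0, 0, 0, -3.6, 0, 1, 0, 0, 0, 0, -4.2, 0, 1, 0, 0, 0, 0, -4.8, 0, 1, 0, 0, 0, 0, -5.4, 0, 1, 0, 0, 0, 0, -5.8, 0, 1]
}}

```text
t: 12.25
tcp_pos: [0.5398, 0.1622, 0.0422]
ee_rot: [-0.0, 0.664, 0.748, -0.0]
force: [2.6, -0.1, 1.4]
grip_width: 0.0002
```

```bash
python3 - <<'E'
from lip import *
s=arm.get_state();print(s["t"],s["tcp_pos"].round(4),s["ee_rot"].round(4),s["force"].round(1))
B=dict(lo=(110,150,40),hi=(125,255,255),c0=(.618,.171),yaw=.119)
yel("side",**B);yel("scene",**B)
E
```

```text
12.25 [0.5398 0.1622 0.0422] [-1.000e-04  6.638e-01  7.479e-01 -1.000e-04] [ 2.6 -0.1  1.4]
side lip along 48 [-0.099  -0.0955 -0.0903]
scene lip along 99 [-0.096  -0.0935 -0.0915]
```

>>> {"method": "play_rows", "body": {
  "deltas": [0, 0, 0, 0, -0.5, 0, 1, 0, 0, 0, 0, -0.9, 0, 1, 0, 0, 0, 0, -1.2, 0, 1, 0, 0, 0, 0, -1.4, 0, 1, 0, 0, 0, 0, -1.6, 0, 1, 0, 0, 0, 0, -1.8, 0, 1, 0, 0, 0, 0, -1.9, 0, 1, 0, 0, 0, 0, -2, 0, 1, 0, 0, 0, 0, -2.1, 0, 1]
}}

```text
t: 13.25
tcp_pos: [0.5196, 0.1598, 0.0423]
ee_rot: [0.0, 0.664, 0.748, 0.0]
force: [2.4, 0.1, -0.9]
grip_width: 0.0004
```

>>> {"method": "play_rows", "body": {
  "deltas": [0, 0, 0, 0, -0.1, 0, 1, 0, 0, 0, 0, -0.2, 0, 1, 0, 0, 0, 0, -0.3, 0, 1, 0, 0, 0, 0, -0.3, 0, 1]
}}

```text
t: 13.65
tcp_pos: [0.5164, 0.1594, 0.0423]
ee_rot: [-0.0, 0.664, 0.748, -0.0]
force: [-0.1, 0.6, -0.2]
grip_width: 0.0
```

>>> {"method": "play_rows", "body": {
  "deltas": [0, 0, 0, 0, -0.1, 0, 1, 0, 0, 0, 0, -0.2, 0, 1, 0, 0, 0, 0, -0.3, 0, 1, 0, 0, 0, 0, -0.3, 0, 1]
}}

```text
t: 14.05
tcp_pos: [0.5135, 0.1591, 0.0424]
ee_rot: [0.0, 0.664, 0.748, -0.0]
force: [2.2, -1.0, -1.6]
grip_width: -0.0001
```

>>> {"method": "play_rows", "body": {
  "deltas": [0, 0, 0, 0, -0.1, 0, 1, 0, 0, 0, 0, -0.2, 0, 1, 0, 0, 0, 0, -0.2, 0, 1]
}}

```text
t: 14.35
tcp_pos: [0.5115, 0.1589, 0.0423]
ee_rot: [-0.0, 0.664, 0.748, -0.0]
force: [1.9, -0.3, -0.4]
grip_width: -0.0001
```

>>> {"method": "play_rows", "body": {
  "deltas": [0, 0, 0, 0, -0.1, 0, 1, 0, 0, 0, 0, -0.2, 0, 1, 0, 0, 0, 0, -0.2, 0, 1]
}}

```text
t: 14.65
tcp_pos: [0.51, 0.1587, 0.0424]
ee_rot: [0.0, 0.664, 0.748, 0.001]
force: [4.5, 1.0, -3.2]
grip_width: 0.0001
```

```bash
python3 - <<'E'
from lip import *
B=dict(lo=(110,150,40),hi=(125,255,255),c0=(.618,.171),yaw=.119)
yel("side",**B);yel("scene",**B)
E
```

```text
side lip along 38 [-0.1283 -0.1246 -0.1181]
scene lip along 96 [-0.1251 -0.1231 -0.1212]
```

Force is rising and the tip has fallen behind its command. I take one more small step to confirm the stop.

>>> {"method": "play_rows", "body": {
  "deltas": [0, 0, 0, 0, -0.1, 0, 1, 0, 0, 0, 0, -0.15, 0, 1, 0, 0, 0, 0, -0.15, 0, 1, 0, 0, 0, 0, -0.15, 0, 1]
}}

```text
t: 15.15
tcp_pos: [0.51, 0.1587, 0.0425]
ee_rot: [0.002, 0.664, 0.748, 0.002]
force: [14.0, 2.4, -9.3]
grip_width: 0.0003
```

The stop is confirmed: 14 N and no more travel. I ease off the lip towards the pocket's middle, then go up.

>>> {"method": "play_rows", "body": {
  "deltas": [0, 0, 0, 0, 0.3, 0, 1, 0, 0, 0, 0, 0.8, 0, 1, 0, 0, 0, 0, 1.4, 0, 1, 0, 0, 0, 0, 1.7, 0, 1, 0, 0, 0, 0, 1.7, -2, 1, 0, 0, 0, 0, 1.7, -5, 1, 0, 0, 0, 0, 1.7, -9, 1, 0, 0, 0, 0, 1.7, -13, 1, 0, 0, 0, 0, 1.7, -15, 1, 0, 0, 0, 0, 1.7, -15, 1]
}}

```text
t: 16.15
tcp_pos: [0.5266, 0.1609, 0.1964]
ee_rot: [0.002, 0.664, 0.748, 0.003]
force: [0.1, 0.9, 0.2]
grip_width: -0.0002
```

>>> {"method": "play_rows", "body": {
  "deltas": [0, 0, 0, 0, 0, 0, 1, 0, 0, 0, 0, 0, 0, 1, 0, 0, 0, 0, 0, 0, 1]
}}

```text
t: 16.45
tcp_pos: [0.5244, 0.1603, 0.1904]
ee_rot: [-0.001, 0.664, 0.748, -0.001]
force: [-0.3, 0.3, -0.4]
grip_width: -0.0
```

```bash
python3 - <<'E'
from lip import *
s=arm.get_state();print(s["t"],s["tcp_pos"].round(4),s["force"].round(1))
B=dict(lo=(110,150,40),hi=(125,255,255),c0=(.618,.171),yaw=.119)
yel("side",**B);d=yel("scene",**B);yel("side");yel("scene");save("scene7.png",d["pixels"])
E
```

```text
16.45 [0.5244 0.1603 0.1904] [-0.3  0.3 -0.4]
side lip along 28 [-0.1287 -0.1253 -0.1226]
scene lip along 138 [-0.1249 -0.1233 -0.1209]
side lip along 193 [0.1076 0.1092 0.1137]
scene lip along 53 [0.1115 0.1131 0.115 ]
```

View pics/scene7.png

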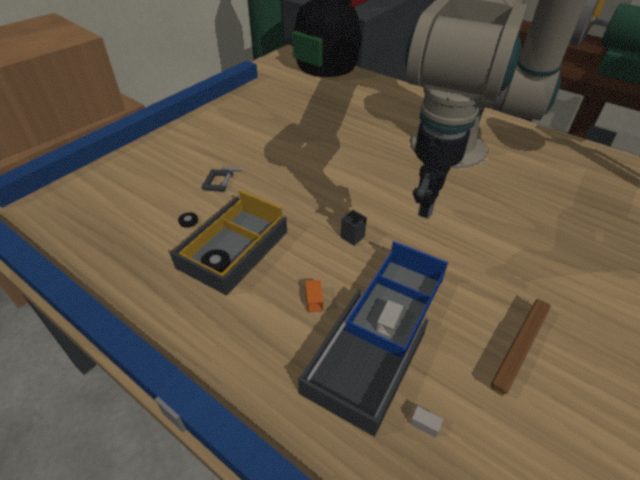

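The view shows the yellow tray home (lip at 262,207), the blue tray fully out (lip at 420,262) and both loads in their trays. The bystanders are at their old pixels and the hand is clear. I hand the job in.

```bash
python3 -c "
from plant import arm
print(arm.job_done())"
```

```text
the job is handed in; nothing more can be done
None
```

The yellow tray is pushed home and the blue tray is drawn out to its stop. I handed the job in at about 16.5 s; no verdict is reported.

- **Yellow tray:** I pushed its lip with the shut fingertip. It moved about 110 mm, level with the housing front, and the end stop showed as about 16 N with no more travel.
- **Blue tray:** I hooked its lip from inside the pocket and drew it out about 124 mm from its starting position a few millimetres out. The stop showed as about 14 N with no more travel. I then eased off the lip and lifted clear.

**Last checks:**
- Both lips stayed where they were after the hand left.
- By eye in the last picture, the offcut and discs lie in their trays, and the tube block, clamp and brush are at their starting pixels.
- The wrist force was about zero with the hand clear.
- The two cameras differed by 2–4 mm on the lip positions, within what the calibration allows.

No check failed. I measured how far out the blue tray is from the lip's travel and the stop force, not from the joint itself. I did not make an enlarged crop just to tell the two white pieces and the two disc stacks apart, because neither had to be touched. The wrist view did show the larger white piece in the blue tray.

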